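Load a parts counter and tilt up its display

ROBOT

A 7-joint arm with a two-finger parallel gripper is mounted at the origin on the work surface; the furniture and walls round the work are solid. World frame = base frame: x ahead of the robot, y to its left, z up, the work surface at z = 0. Lengths are in m, angles in rad, forces in N, time in s.
With the tool pointing down it reaches from about 0.425 to 0.8 m from the base axis. Payload 8.3 kg.
Tool frame: the origin (TCP) lies midway between the tips of the shut fingers; the grasp point (between the pads) lies 19 mm behind it (grip_depth is the distance from the TCP to the grasp point, in m); z points along the fingers, y is the line along which they close (so a half turn about z gives the same grasp; the last joint's range is limited). The gripper opens to 85 mm and grips with 20 to 120 N. Pads are 22 mm wide; open, the fingers measure 114 mm over their backs; the gripper's body (76 mm by 85 mm) begins 54 mm behind the grasp point. The pads swing forward as they close: fully open they stand 13 mm farther back than shut.
Start: joints at [-0.063, 0.383, 0.016, 1.37, -0.006, 1.388, -0.046], TCP at [0.625, 0, 0.231] pointing down, gripper open.
Joint ranges: [-2.95, 2.95], [-0.25, 2.06], [-1.52, 1.56], [0.18, 2.33], [-1.44, 4.58], [0.02, 2.06], [-3.01, 3.01]. Speed limits (rad/s): [2.39, 2.39, 3.01, 3.01, 3.14, 3.14, 3.14].

INTERFACE

Orientations are given as a 3x3 rotation matrix whose columns are the frame's x, y, z axes.
In Python, from workcell import get_state, get_image, camera_model, hand_in, grip_depth gives the robot as it stands. The module is installed in compiled form; this text tells all that it offers.
- The arm moves only by the tool move_arm, never from a script. Its argument "motion" is a list of rows, each a list of 4 numbers: the shift along the tool's x, y, z each as a share of 100 mm, from -1 to 1, then the turn about the tool's z as a share of 180 degrees, from -1 to 1. In form: [[x, y, z, yaw], ...]. A call has 1 to 12 rows; each row is the pose to reach, as a shift and turn from the pose commanded when the call began, along the tool's axes at that moment, turning the shorter way round; what a row does not reach only later rows make up. A row lasts 1/10 s, in which the tool goes at most 50 mm and 8.59 degrees, less where a joint would pass 70% of its speed; a pose out of reach is approached as far as the arm can. A call with a number of a shift or a turn outside -1 to 1 is refused whole. A call with a gripper value outside its range is refused whole. "grip" is the opening, from 0 (shut) to 1 (fully open), set as the call begins (left out, the last holds). The fingers move at their own pace and stop on an object; "grip_force" is the grip in N (left out, the last holds). Time passes only in rows, so rows that repeat a pose let the fingers close. It gives the time, the measured TCP pose, the force, the opening and the grip force at its end, in the units of the state.
- get_state(): the state, without advancing time (a new reading comes with each control period).
- get_image(name): name is "scene" or "side" or "wrist"; returns the picture (400x640x3 uint8, blue, green, red); there is no depth.
- camera_model(name): a dict with "fx", "fy", "cx", "cy" (pixels), "world_from_camera" (4x4, takes a point from camera to world coordinates); the wrist camera has in their place "mount" (4x4, takes a point from camera to tool coordinates, whose origin is the TCP and whose axes are the flange's). Camera axes: x right, y up, looking along -z (the intrinsics and any distortion apply to the point x, -y, -z); pixel columns grow to the right and rows downward; lengths in m; the calibration is good to about 2 mm. The wrist camera is an equidistant fisheye: a pixel r from the principal point sees the ray r / f radians off the axis. A picture is of the moment at which its call begins: read the wrist's pose just before it. camera_model takes no time and is no camera call.
- hand_in(): hands the job in; it is judged then, once.
The state is a dict: "clock": time; "joint_pos": joint angles; "joint_vel": joint speeds; "joint_efforts": joint torques, N m; "ee_pos": TCP position; "tool_rot": TCP orientation; "wrist_force": force on the tool from outside, world axes, zero at the start; "ft_torque": the same for the moment, N m; "grip_width": finger opening in m; "gripper_force": force on a finger pad.
Only numpy, scipy, OpenCV 4.12 (cv2) and the standard library are available. Lean on these libraries where they do the work, as an engineer would, in place of code of your own. Each camera call takes 0.05 s, during which the arm holds its last target. There are 200 camera calls.

TASK

Get the parts counter ready for reading: first lift the wooden block off its folded-down display and set it down gently, flat on the open table, then slide the two corner keys lying in its lane along into the trough at the end of the lane without lifting them, and push the trough's lid fully shut. Then raise the stiff display to 45 degrees, in line with the rib on the angle plate, and leave it standing there. Leave the loose corner key and the profile offcut on the table where they are.

Things in the scene. Friction and masses are not known exactly. Their poses are not given: they have to be found in the camera images.
- counter: Grey parts counter, fixed to the table, 226 x 235 mm; origin on the table under its middle, its front (-x) faces roughly the robot's left (+y of the room), x axis to its back, z up. Robot's side (-y): a lane with the trough at its back end. Other side (+y): the display's housing, x=-0.022 to 0.118, y=-0.034 to 0.114, top z=0.055 (all in this frame), with a round upright angle plate, 90 mm across, at y=0.110, top z=0.108, with a black rib at 45 degrees on its inner face.
- deck (a point): Middle of the lane's deck surface, in the counter's frame (-0.045, -0.075, 0.034). The lane runs along the counter's x, is 70 mm wide inside and open above and at its front end; its side walls are 5 mm thick and rise 12 mm above the deck. The deck is 150 mm long: 75 mm to the front of this point and 75 mm to the back, where it drops into the trough.
- trough (a point): Middle of the trough's floor, in the counter's frame (0.065, -0.075, 0.006). The trough is 70 x 70 mm inside, its floor 28 mm below the deck, its rim 40 mm above its floor.
- tray_lid (a joint): Grey lid of the trough, 76 mm along x, 82 mm from hinge to free edge, 5 mm thick, hinged on the lane's outer wall (nearest the robot) along x. 0 = shut and level, grows as it opens upward and outward; starts standing open, leaning outward, at 2.25 to 2.5 rad. Its hinge has light friction (0.09 N m) and holds it wherever it is left.
- tray_lid_edge (a point): Middle of the free edge of the trough's lid, half-way through its thickness.
- tray_lid_hinge (a point): Middle of the hinge line of the trough's lid; in the counter's frame always at (0.068, -0.117, 0.0495).
- display (a joint): Black display panel, 126 mm wide, 12 mm thick, hinged at its back edge along the counter's y; screen on its underside. 0 = folded flat on the housing (top face 69 mm above the table), grows as it is raised, 0.785 rad = the wanted 45 degrees. The hinge is stiff (0.45 N m friction; about 4 N at the tab) and holds any angle.
- display_tab (a point): Middle of the front, lower edge of the tab on the display: 165 mm from the hinge axis, 6 mm under the panel's mid-plane. The tab, 30 mm wide and 10 mm thick, juts out 38 mm from the middle of the panel's front edge and overhangs the housing by 58 mm, nothing below it. Push it up from beneath with a finger slanting down and towards the hinge, or take it by its sides.
- display_hinge (a point): Middle of the display's hinge axis; in the counter's frame always at (0.085, 0.040, 0.063).
- block_centre (a point): Centre of the pine block, 47 x 98 x 37 mm along its x, y, z, 84 to 156 g, lying on the folded display; grasp it across its 47 mm width (x axis). The table in front of the counter is free: its frame's point (-0.21, -0.03) is clear for the block, long side along y.
- key_a_centre (a point): Centre of the white L-shaped corner key nearer the lane's open front end, 42 x 42 x 9 mm, legs 13 mm wide, lying flat on the deck.
- key_b_centre (a point): Centre of the second such corner key, farther along the lane on the deck.
- key_c_centre (a point): Centre of a third corner key, lying on the table behind the counter (its +x side); not to be used or disturbed.
- offcut_centre (a point): Centre of a brown U-channel offcut, 22 x 120 x 13 mm (120 along its y), lying on the table beside the display's housing (+y side); not to be disturbed.
- block: The same pine block; origin at the centre of its underside.
There are look-alikes about, which are no part of the job. What is shaped like the part that bears key_a_centre but black is not meant. What is shaped like the part that bears key_b_centre but orange is not meant.

How it is judged:
On the way, in this order (a step that is already met when the one before it is completed fails the run):
1. the block stands flat on the table, off the counter and released (height (world z) of block_centre below 0.024 m and angle between block_centre's own z axis and vertical below 0.1 rad and contact force between block and counter below 0.05 N and contact force between the fingers and block below 0.1 N), for 0.2 s.
2. both keys from the lane lie in the trough (x of key_a_centre in the frame of counter between 0.03 and 0.1 m and y of key_a_centre in the frame of counter between -0.112 and -0.038 m and z of each of key_a_centre, key_b_centre in the frame of counter below 0.034 m and x of key_b_centre in the frame of counter between 0.03 and 0.1 m and y of key_b_centre in the frame of counter between -0.112 and -0.038 m), for 0.2 s.
3. the trough's lid is shut (all of step 2 and value of joint tray_lid below 0.08 rad), for 0.2 s.
4. the display stands at 45 degrees, released (value of joint display between 0.645 and 0.925 rad and contact force between the fingers and display below 0.1 N), for 0.2 s.
At the end, for the whole second after the job is handed in: The block lies flat on the table off the counter, both lane keys are in the trough below the level of the deck, the lid is shut (under 0.08 rad), the display stands still at 45 degrees within 8 degrees (all of step 3 and height (world z) of block_centre below 0.024 m and angle between block_centre's own z axis and vertical below 0.1 rad and contact force between block and counter below 0.05 N and value of joint display between 0.645 and 0.925 rad and linear speed of block below 0.02 m/s and velocity of joint display between -0.05 and 0.05 rad/s); the robot touches nothing.
It fails at once if the loose key on the table was moved more than 30 mm (distance of key_c_centre from where it was at the start of the episode above 0.03 m).
It fails at once if the profile offcut was moved more than 30 mm (distance of offcut_centre from where it was at the start of the episode above 0.03 m).
It fails at once if a lane key was lifted (its centre more than 35 mm above the deck) (height (world z) of any of key_a_centre, key_b_centre above 0.0735 m).
It fails at once if the block was dropped (moving faster than 0.7 m/s while not held) (linear speed of block above 0.7 m/s and contact force between the fingers and block below 0.1 N).
It also fails if it takes over 72 s, if anything falls off the work surface, if the arm or the gripper's body presses on something with over 40 N, if the wrist force passes 120 N, or if a joint passes its speed limit or range.

## Working session

There is one attempt and no reset: what is moved stays moved. The work goes in short steps, Python scripts to look and compute and a tool call to move; the robot and the scene stay as the last step left them, time stands still between calls to the robot, and variables do not carry over. Pictures are saved under pics/ and viewed, at most 10 in all, crops included, and the job is handed in when it is done.

Besides the shell and the picture viewer there is one more tool, called after "Call:" in YAML: its name, and indented under it one key for each argument. move_arm: Moves the arm, as the interface text tells. Its arguments: {"type":"object","properties":{"motion":{"type":"array"},"grip":{"type":"number"},"grip_force":{"type":"number"}},"required":["motion"]}

```bash
mkdir -p pics && python3 - <<'E'
from workcell import *
import cv2,numpy as np
s=get_state();print(s['clock'],s['ee_pos'],np.round(s['tool_rot'],3),s['grip_width'],grip_depth)
for n in("scene","side"):
    cv2.imwrite(f"pics/{n}0.png",get_image(n));m=camera_model(n);print(n,{k:(np.round(v,3).tolist()) for k,v in m.items()})
print(camera_model("wrist"))
E
```

```text
0.0 [6.24504055e-01 3.35095125e-05 2.30279283e-01] [[-0.     1.    -0.002]
 [ 1.     0.    -0.   ]
 [-0.    -0.002 -1.   ]] 0.08546733231894378 0.0187
scene {'fx': 423.852, 'fy': 423.852, 'cx': 322.832, 'cy': 201.209, 'world_from_camera': [[-0.8, 0.33, -0.501, 0.206], [-0.6, -0.437, 0.67, 0.547], [0.002, 0.837, 0.547, 0.548], [0.0, 0.0, 0.0, 1.0]]}
side {'fx': 418.651, 'fy': 418.651, 'cx': 327.815, 'cy': 195.179, 'world_from_camera': [[-1.0, -0.005, -0.021, 0.581], [-0.013, -0.665, 0.747, 0.621], [-0.018, 0.747, 0.664, 0.648], [0.0, 0.0, 0.0, 1.0]]}
{'fx': 309.70691628693146, 'fy': 309.70691628693146, 'cx': 324.6344499756153, 'cy': 202.47785431687655, 'mount': array([[ 5.52977488e-04,  9.63164442e-01,  2.68912535e-01,
         6.79349071e-02],
       [ 9.99999847e-01, -5.31598523e-04, -1.52319447e-04,
         1.10814946e-03],
       [-3.75516895e-06,  2.68912578e-01, -9.63164589e-01,
        -1.41970464e-01],
       [ 0.00000000e+00,  0.00000000e+00,  0.00000000e+00,
         1.00000000e+00]])}
```

View pics/scene0.png

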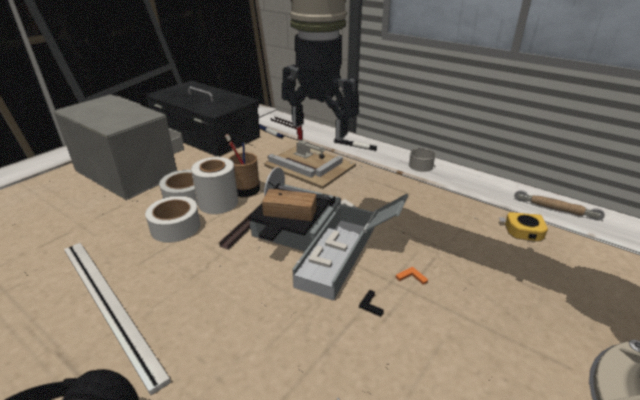

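View pics/side0.png

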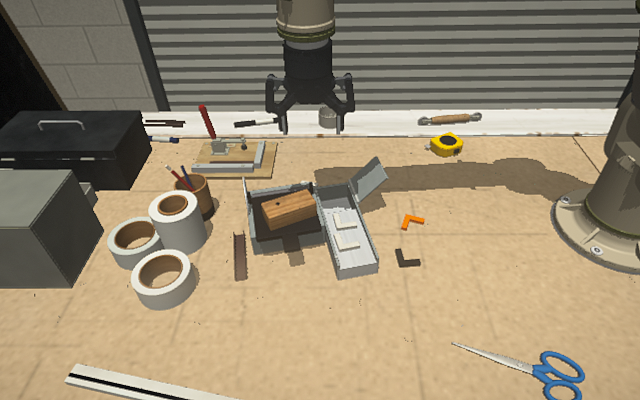

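```bash
python3 - <<'E'
import cv2
a=cv2.imread('pics/side0.png')[150:290,225:425];cv2.imwrite('pics/sidec.png',cv2.resize(a,None,fx=4,fy=4,interpolation=2))
a=cv2.imread('pics/scene0.png')[160:300,215:415];cv2.imwrite('pics/scenec.png',cv2.resize(a,None,fx=4,fy=4,interpolation=2))
E
```

```text
(no output)
```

View pics/sidec.png

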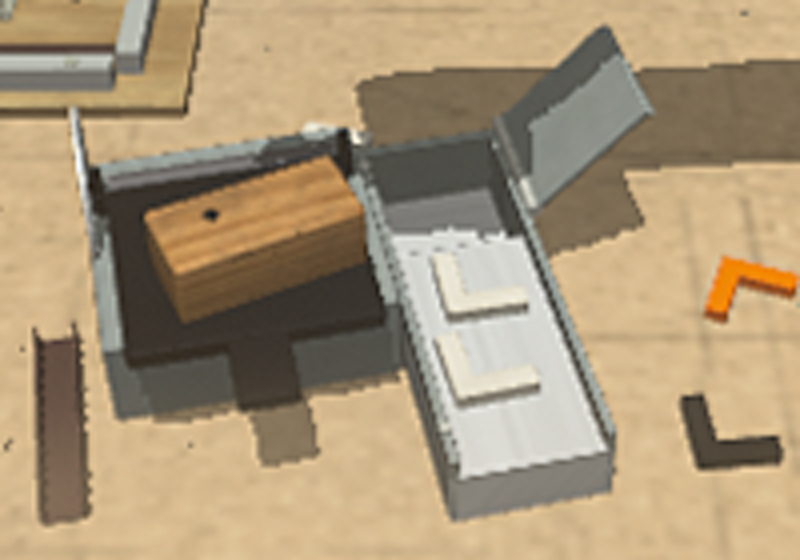

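View pics/scenec.png

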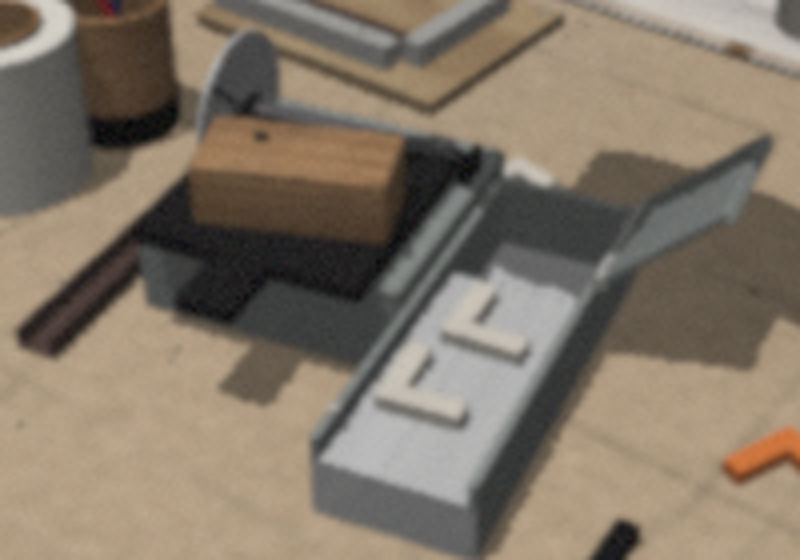

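```bash
cat > h.py <<'E'
from workcell import *
import numpy as np,cv2
from scipy.optimize import least_squares
def cam(n):
    m=camera_model(n);return m,np.array(m['world_from_camera'])
def proj(n,P):
    m,T=cam(n);P=np.atleast_2d(P);q=(P-T[:3,3])@T[:3,:3]
    return np.c_[m['cx']+m['fx']*q[:,0]/-q[:,2],m['cy']-m['fy']*q[:,1]/-q[:,2]]
def ray(n,uv,z):
    m,T=cam(n);uv=np.atleast_2d(uv)
    d=np.c_[(uv[:,0]-m['cx'])/m['fx'],-(uv[:,1]-m['cy'])/m['fy'],-np.ones(len(uv))]@T[:3,:3].T
    return T[:3,3]+d*((z-T[2,3])/d[:,2])[:,None]
def cw(p,P):
    c,s=np.cos(p[2]),np.sin(p[2]);P=np.atleast_2d(P).astype(float)
    return np.c_[p[0]+c*P[:,0]-s*P[:,1],p[1]+s*P[:,0]+c*P[:,1],P[:,2]]
sc=lambda o,L:np.array(L)/4+o-.4
SO,CO=np.array([225,150]),np.array([215,160])
E
python3 - <<'E'
from h import *
F=[(-.12,-.035,0),(-.12,-.115,0),(-.12,-.04,.034),(-.12,-.11,.034),(.03,-.04,.034),(.03,-.11,.034),(-.08,.055,.057),(-.08,.025,.057)]
S=sc(SO,[(455,520),(610,490),(458,475),(612,452),(392,235),(525,238),(240,408),(300,400)])
C=sc(CO,[(315,512),(470,550),(318,460),(468,498),(455,268),(590,295),(180,308),(235,318)])
f=lambda p:np.r_[(proj('side',cw(p,F))-S).ravel(),(proj('scene',cw(p,F))-C).ravel()]
r=least_squares(f,[.6,0,-1.57],loss='soft_l1');p=r.x;print(p,np.round(f(p).reshape(-1,2),1).tolist());np.save('p.npy',p)
for nm,P in dict(deckf=(-.12,-.075,.034),dropoff=(.03,-.075,.034),trough=(.065,-.075,.006),tab=(-.08,.04,.057),hinge=(.085,.04,.063),lidh=(.068,-.117,.0495),place=(-.21,-.03,0)).items(): print(nm,cw(p,P)[0].round(4))
b1=ray('side',sc(SO,[(145,213),(333,155),(364,207),(175,275)]),.106);b2=ray('scene',sc(CO,[(197,150),(205,118),(405,137),(398,188)]),.106)
print(b1.round(4),b1.mean(0),np.degrees(np.arctan2(*(b1[1]-b1[0])[1::-1])));print(b2.round(4))
for z in(.043,):print('keys',ray('side',sc(SO,[(450,312),(527,298),(440,258),(463,400),(538,380),(442,340)]),z).round(3))
g=lambda a:(proj('side',cw(p,[(.03,-.117-.082*np.cos(np.pi-a[0]),.0495+.082*np.sin(np.pi-a[0])),(.106,-.117-.082*np.cos(np.pi-a[0]),.0495+.082*np.sin(np.pi-a[0]))])-sc(SO,[(652,110),(605,28)])).ravel()
q=least_squares(g,[2.35]);print('lid',q.x,q.fun)
E
```

```text
File "<stdin>", line 11
    g=lambda a:(proj('side',cw(p,[(.03,-.117-.082*np.cos(np.pi-a[0]),.0495+.082*np.sin(np.pi-a[0])),(.106,-.117-.082*np.cos(np.pi-a[0]),.0495+.082*np.sin(np.pi-a[0]))])-sc(SO,[(652,110),(605,28)])).ravel()
               ^
SyntaxError: '(' was never closed
```

```bash
python3 - <<'E'
from h import *
F=[(-.12,-.035,0),(-.12,-.115,0),(-.12,-.04,.034),(-.12,-.11,.034),(.03,-.04,.034),(.03,-.11,.034),(-.08,.055,.057),(-.08,.025,.057)]
S=sc(SO,[(455,520),(610,490),(458,475),(612,452),(392,235),(525,238),(240,408),(300,400)])
C=sc(CO,[(315,512),(470,550),(318,460),(468,498),(455,268),(590,295),(180,308),(235,318)])
f=lambda p:np.r_[(proj('side',cw(p,F))-S).ravel(),(proj('scene',cw(p,F))-C).ravel()]
r=least_squares(f,[.6,0,-1.57],loss='soft_l1');p=r.x;print(p,np.round(f(p).reshape(-1,2),1).tolist());np.save('p.npy',p)
for nm,P in dict(deckf=(-.12,-.075,.034),dropoff=(.03,-.075,.034),trough=(.065,-.075,.006),tab=(-.08,.04,.057),hinge=(.085,.04,.063),lidh=(.068,-.117,.0495),place=(-.21,-.03,0)).items(): print(nm,cw(p,P)[0].round(4))
b1=ray('side',sc(SO,[(145,213),(333,155),(364,207),(175,275)]),.106);b2=ray('scene',sc(CO,[(197,150),(205,118),(405,137),(398,188)]),.106)
print(b1.round(4),b1.mean(0),np.degrees(np.arctan2(*(b1[1]-b1[0])[1::-1])));print(b2.round(4))
for z in(.043,):print('keys',ray('side',sc(SO,[(450,312),(527,298),(440,258),(463,400),(538,380),(442,340)]),z).round(3))
def g(a):
    y=-.117+.082*np.cos(a[0]);z=.0495+.082*np.sin(a[0])
    return (proj('side',cw(p,[(.03,y,z),(.106,y,z)]))-sc(SO,[(652,110),(605,28)])).ravel()
q=least_squares(g,[2.35]);print('lid',q.x,q.fun)
E
```

```text
[ 0.64213822  0.0239954  -1.35120975] [[-1.7, -0.1], [0.1, 0.0], [0.1, -0.6], [-1.9, -1.4], [0.6, 4.3], [-0.5, -1.6], [-0.4, 0.4], [0.7, -0.3], [-0.4, -0.9], [1.6, 3.2], [0.7, -1.1], [-0.3, 1.1], [0.6, 0.4], [-0.6, 2.4], [-0.4, -0.1], [-0.2, 1.6]]
deckf [0.5428 0.1248 0.034 ]
dropoff [ 0.5755 -0.0216  0.034 ]
trough [ 0.5831 -0.0558  0.006 ]
tab [0.6638 0.1108 0.057 ]
hinge [ 0.6997 -0.0503  0.063 ]
lidh [ 0.5428 -0.0679  0.0495]
place [0.5671 0.2224 0.    ]
[[ 0.7264  0.0329  0.106 ]
 [ 0.6383 -0.009   0.106 ]
 [ 0.6215  0.0293  0.106 ]
 [ 0.707   0.0751  0.106 ]] [0.67329707 0.03206926 0.106     ] -154.58449273423386
[[ 0.7107  0.0623  0.106 ]
 [ 0.728   0.0384  0.106 ]
 [ 0.6376 -0.0076  0.106 ]
 [ 0.6129  0.0298  0.106 ]]
keys [[ 0.581  0.039  0.043]
 [ 0.542  0.029  0.043]
 [ 0.586 -0.     0.043]
 [ 0.575  0.096  0.043]
 [ 0.539  0.084  0.043]
 [ 0.585  0.058  0.043]]
lid [2.37936562] [ 0.18468778 -0.29231969  1.07756938 -1.30780717]
```

Call:
move_arm:
  motion:
    - [0.31,0.475,0.6,0.36]
    - [0.31,0.475,0.6,0.36]
    - [0.31,0.475,0.6,0.36]
    - [0.31,0.475,0.6,0.36]
    - [0.31,0.475,0.6,0.36]
    - [0.31,0.475,0.6,0.36]
    - [0.31,0.475,0.6,0.36]
    - [0.31,0.475,0.6,0.36]
    - [0.31,0.475,0.7,0.36]
    - [0.31,0.475,0.7,0.36]
  grip: 1

```text
clock: 1.1
ee_pos: [0.6714, 0.0311, 0.1589]
tool_rot: [[0.904, 0.428, -0.003], [0.428, -0.904, -0.0], [-0.003, -0.001, -1.0]]
wrist_force: [-0.4, -0.5, 0.5]
grip_width: 0.0852
gripper_force: 0.0
```

```bash
python3 - <<'E'
from h import *
s=get_state();print(s['clock'],s['ee_pos'],np.round(s['tool_rot'],3))
cv2.imwrite('pics/w1.png',get_image('wrist'))
E
```

```text
1.1 [0.67136427 0.03114995 0.15885152] [[ 0.904  0.428 -0.003]
 [ 0.428 -0.904 -0.   ]
 [-0.003 -0.001 -1.   ]]
```

View pics/w1.png

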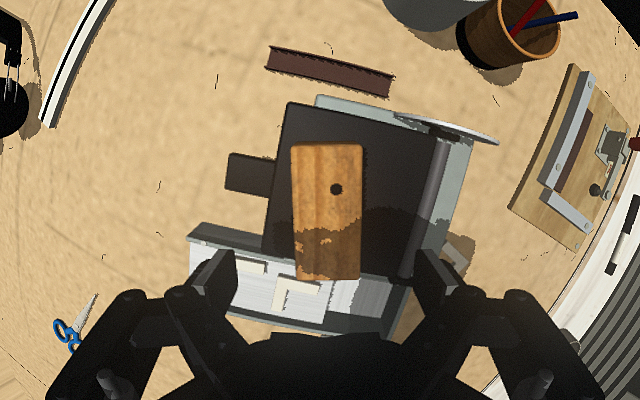

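The block (cols 290–363, rows 145–280) is square to and centred between the fingers. I'll go down and grip it.

Call:
move_arm:
  motion:
    - [0,0,0.4,0]
    - [0,0,0.7,0]
    - [0,0,0.8,0]
    - [0,0,0.8,0]

```text
clock: 1.55
ee_pos: [0.6713, 0.031, 0.0795]
tool_rot: [[0.904, 0.427, -0.004], [0.427, -0.904, -0.0], [-0.003, -0.001, -1.0]]
wrist_force: [0.4, -0.3, 0.1]
grip_width: 0.0855
gripper_force: 0.0
```

Call:
move_arm:
  motion:
    - [0,0,0,0]
    - [0,0,0,0]
    - [0,0,0,0]
    - [0,0,0,0]
    - [0,0,0,0]
    - [0,0,0,0]
    - [0,0,0,0]
    - [0,0,0,0]
  grip: 0
  grip_force: 40

```text
clock: 2.35
ee_pos: [0.6737, 0.0311, 0.0835]
tool_rot: [[0.905, 0.426, 0.003], [0.426, -0.905, 0.0], [0.003, 0.001, -1.0]]
wrist_force: [-0.7, 0.2, 5.6]
grip_width: 0.046
gripper_force: 41.7
```

Call:
move_arm:
  motion:
    - [0,0,-0.2,0]
    - [0,0,-0.4,0]
    - [0,0,-0.6,0]
    - [0,0,-0.7,0]
    - [0,0,-0.7,0]

```text
clock: 2.85
ee_pos: [0.6735, 0.0311, 0.1533]
tool_rot: [[0.905, 0.426, 0.003], [0.426, -0.905, 0.0], [0.003, 0.001, -1.0]]
wrist_force: [1.0, -0.2, -1.0]
grip_width: 0.0463
gripper_force: 41.4
```

Call:
move_arm:
  motion:
    - [0,-0.2,0,0]
    - [0,-0.5,0,0]
    - [0,-0.8,0,0]
    - [0,-1,0,0]

```text
clock: 3.25
ee_pos: [0.6281, 0.1242, 0.1497]
tool_rot: [[0.904, 0.428, -0.003], [0.428, -0.904, 0.001], [-0.002, -0.002, -1.0]]
wrist_force: [0.2, 1.0, -1.2]
grip_width: 0.0462
gripper_force: 41.5
```

Call:
move_arm:
  motion:
    - [-0.1,-0.3,0.2,0]
    - [-0.15,-0.6,0.4,0]
    - [-0.15,-0.9,0.6,0]
    - [-0.15,-1,0.7,0]
    - [-0.15,-1,0.7,0]

```text
clock: 3.75
ee_pos: [0.5711, 0.2073, 0.0785]
tool_rot: [[0.903, 0.429, -0.005], [0.429, -0.903, -0.001], [-0.005, -0.001, -1.0]]
wrist_force: [-0.5, 0.2, -1.7]
grip_width: 0.0465
gripper_force: 41.4
```

Call:
move_arm:
  motion:
    - [0,-0.18,0.1,0.04]
    - [0,-0.18,0.3,0.07]
    - [0,-0.18,0.45,0.07]
    - [0,-0.18,0.55,0.07]
    - [0,-0.18,0.6,0.07]
    - [0,-0.18,0.63,0.07]
    - [0,-0.18,0.63,0.07]

```text
clock: 4.45
ee_pos: [0.5664, 0.2215, 0.0184]
tool_rot: [[0.976, 0.218, 0.0], [0.218, -0.976, -0.0], [0.0, 0.0, -1.0]]
wrist_force: [-0.3, -0.7, -1.1]
grip_width: 0.0464
gripper_force: 41.5
```

Call:
move_arm:
  motion:
    - [0,0,0.01,0]
    - [0,0,0.02,0]
    - [0,0,0.03,0]
    - [0,0,0.04,0]
    - [0,0,0.04,0]

```text
clock: 4.95
ee_pos: [0.5662, 0.222, 0.0146]
tool_rot: [[0.976, 0.218, 0.0], [0.218, -0.976, 0.0], [0.0, -0.0, -1.0]]
wrist_force: [-1.0, 0.2, 1.2]
grip_width: 0.0463
gripper_force: 41.6
```

Call:
move_arm:
  motion:
    - [0,0,0.005,0]
    - [0,0,0,0]
    - [0,0,0,0]
    - [0,0,0,0]
    - [0,0,0,0]
    - [0,0,0,0]
    - [0,0,0,0]
    - [0,0,0,0]
  grip: 0.9

```text
clock: 5.75
ee_pos: [0.5661, 0.2219, 0.0143]
tool_rot: [[0.976, 0.218, -0.0], [0.218, -0.976, 0.0], [-0.0, -0.0, -1.0]]
wrist_force: [0.7, -0.0, -0.2]
grip_width: 0.0769
gripper_force: 0.0
```

Call:
move_arm:
  motion:
    - [0,0,-0.2,0]
    - [0,0,-0.6,0]
    - [0,0,-1,0]
    - [0,0,-1,0]

```text
clock: 6.15
ee_pos: [0.5696, 0.2232, 0.1209]
tool_rot: [[0.976, 0.218, 0.01], [0.218, -0.976, 0.005], [0.01, -0.002, -1.0]]
wrist_force: [1.2, -0.1, -0.1]
grip_width: 0.0768
gripper_force: 0.0
```

```bash
python3 - <<'E'
from h import *
cv2.imwrite('pics/s2.png',get_image('side')[150:390,180:500])
p=np.load('p.npy');s=get_state();R=s['tool_rot'];print(s['ee_pos'],s['grip_width'])
for P in [(-.112,-.07,.1),(.07,-.07,.1)]:
    t=cw(p,P)[0];print(t,R.T@(t-s['ee_pos']))
E
```

```text
[0.56818153 0.22269139 0.11784898] 0.07714480033776239
[0.54942256 0.11805818 0.1       ] [-0.04123243  0.09805481  0.01742802]
[ 0.58906692 -0.05957156  0.1       ] [-0.04126699  0.28005457  0.01713579]
```

View pics/s2.png

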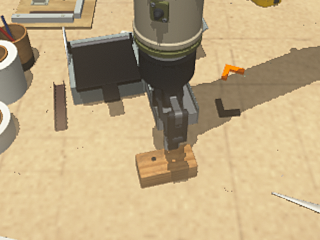

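Call:
move_arm:
  motion:
    - [-0.41,0.3,0,-0.5]
    - [-0.41,0.6,0,-0.5]
    - [-0.41,0.95,0,-0.5]
    - [-0.41,0.95,0,-0.5]
    - [-0.41,0.95,0,-0.5]
    - [-0.41,0.95,0,-0.5]
    - [-0.41,0.95,0,-0.5]
    - [-0.41,0.95,0,-0.5]
    - [-0.41,0.95,0,-0.5]
    - [-0.41,0.95,0,-0.5]
    - [-0.41,0.95,0,-0.5]
    - [-0.41,0.95,0,-0.5]
  grip: 0.24

```text
clock: 7.4
ee_pos: [0.5461, 0.12, 0.1131]
tool_rot: [[-0.219, 0.976, -0.002], [0.976, 0.219, -0.0], [0.0, -0.002, -1.0]]
wrist_force: [-0.6, 0.5, 0.4]
grip_width: 0.0208
gripper_force: 0.0
```

```bash
python3 - <<'E'
from h import *
p=np.load('p.npy');s=get_state();R=s['tool_rot'];print(s['ee_pos'],s['grip_width'],R.round(3))
t=cw(p,(-.112,-.07,.05))[0];print(t,R.T@(t-s['ee_pos']))
cv2.imwrite('pics/w3.png',get_image('wrist'))
E
```

```text
[0.54610316 0.12002239 0.11309226] 0.02076690709990761 [[-0.219  0.976 -0.002]
 [ 0.976  0.219 -0.   ]
 [ 0.    -0.002 -1.   ]]
[0.54942256 0.11805818 0.05      ] [-0.0026539   0.002932    0.06308621]
```

View pics/w3.png

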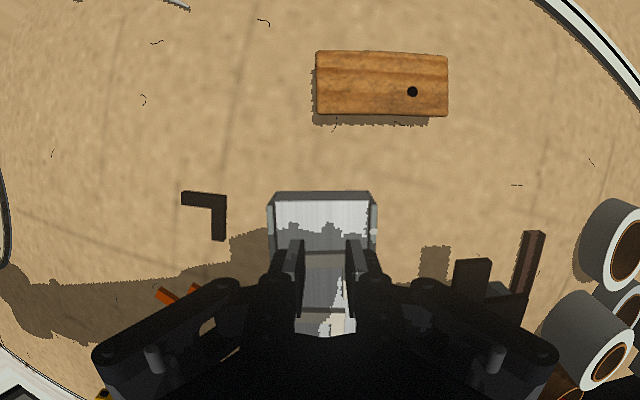

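Call:
move_arm:
  motion:
    - [0.02,0,0.4,0]
    - [0.02,0,0.65,0]
    - [0.02,0,0.72,0]
    - [0.02,0,0.75,0]
    - [0.02,0,0.76,0]
    - [0.02,0,0.76,0]

```text
clock: 8.05
ee_pos: [0.5473, 0.1224, 0.0395]
tool_rot: [[-0.218, 0.976, 0.002], [0.976, 0.218, 0.001], [0.0, 0.002, -1.0]]
wrist_force: [-0.4, -0.1, 0.7]
grip_width: 0.0205
gripper_force: 0.0
```

Call:
move_arm:
  motion:
    - [0,0,0.01,0]
    - [0,0,0.02,0]
    - [0,0,0.03,0]
    - [0,0,0.03,0]

```text
clock: 8.45
ee_pos: [0.5463, 0.1222, 0.0353]
tool_rot: [[-0.218, 0.976, -0.0], [0.976, 0.218, 0.0], [0.0, -0.0, -1.0]]
wrist_force: [-0.2, -0.2, 0.4]
grip_width: 0.0203
gripper_force: 0.0
```

Call:
move_arm:
  motion:
    - [-0.08,0,0,0]
    - [-0.16,0,0,0]
    - [-0.24,0,0,0]
    - [-0.32,0,0,0]
    - [-0.4,0,0,0]
    - [-0.48,0,0,0]
    - [-0.56,0,0,0]
    - [-0.64,0,0,0]
    - [-0.72,0,0,0]
    - [-0.8,0,0,0]

```text
clock: 9.45
ee_pos: [0.5639, 0.0435, 0.0353]
tool_rot: [[-0.218, 0.976, -0.0], [0.976, 0.218, 0.0], [0.0, -0.0, -1.0]]
wrist_force: [-0.3, -0.2, -0.0]
grip_width: 0.0206
gripper_force: 0.1
```

Call:
move_arm:
  motion:
    - [-0.08,0,0,0]
    - [-0.16,0,0,0]
    - [-0.24,0,0,0]
    - [-0.32,0,0,0]
    - [-0.4,0,0,0]
    - [-0.48,0,0,0]
    - [-0.56,0,0,0]
    - [-0.6,0,0,0]
    - [-0.6,0,0,0]

```text
clock: 10.35
ee_pos: [0.577, -0.0154, 0.0353]
tool_rot: [[-0.217, 0.976, -0.0], [0.976, 0.217, -0.0], [-0.0, -0.0, -1.0]]
wrist_force: [0.3, 0.7, 1.0]
grip_width: 0.0204
gripper_force: 0.0
```

```bash
python3 - <<'E'
from h import *
p=np.load('p.npy');s=get_state();print(s['ee_pos'],s['wrist_force'],cw([0,0,-p[2]],s['ee_pos']-np.r_[p[:2],0]))
a=get_image('side')[150:290,225:425];b=get_image('scene')[160:300,215:415]
cv2.imwrite('pics/k4.png',np.hstack([cv2.resize(x,(400,280),interpolation=2) for x in(a,b)]))
E
```

```text
[ 0.57698654 -0.01537971  0.03525818] [0.28541221 0.69794846 1.02121955] [[ 0.02423788 -0.07216416  0.03525818]]
```

View pics/k4.png

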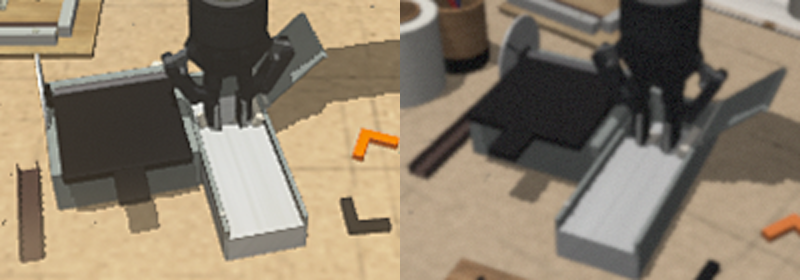

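Call:
move_arm:
  motion:
    - [-0.08,0,0,0]
    - [-0.16,0,0,0]
    - [-0.24,0,0,0]
    - [-0.3,0,0,0]
    - [-0.35,0,0,0]
    - [-0.35,0,0,0]

```text
clock: 11.05
ee_pos: [0.5846, -0.0498, 0.0353]
tool_rot: [[-0.217, 0.976, -0.0], [0.976, 0.217, -0.0], [-0.0, -0.0, -1.0]]
wrist_force: [0.2, 0.8, -0.8]
grip_width: 0.0204
gripper_force: 0.0
```

Call:
move_arm:
  motion:
    - [0,0,-0.4,0]
    - [0,0,-0.8,0]
    - [-0.5,0,-1,0]
    - [-0.8,0,-1,0]
    - [-0.8,0,-1,0]
    - [-0.8,0,-1,0]
  grip: 0

```text
clock: 11.65
ee_pos: [0.6018, -0.1274, 0.135]
tool_rot: [[-0.216, 0.976, -0.0], [0.976, 0.216, 0.0], [0.0, -0.0, -1.0]]
wrist_force: [0.3, 0.5, 0.3]
grip_width: 0.0006
gripper_force: 0.0
```

```bash
python3 - <<'E'
from h import *
p=np.load('p.npy');s=get_state();print(s['ee_pos'],s['wrist_force'],cw([0,0,-p[2]],s['ee_pos']-np.r_[p[:2],0]))
a=get_image('wrist')[150:400,200:450];b=get_image('scene')[160:300,215:415]
cv2.imwrite('pics/k5.png',np.hstack([cv2.resize(x,(400,400),interpolation=2) for x in(a,b)]))
E
```

```text
[ 0.60177152 -0.12736611  0.13503929] [0.29392626 0.47094798 0.34266345] [[ 0.13893403 -0.07236789  0.13503929]]
```

View pics/k5.png

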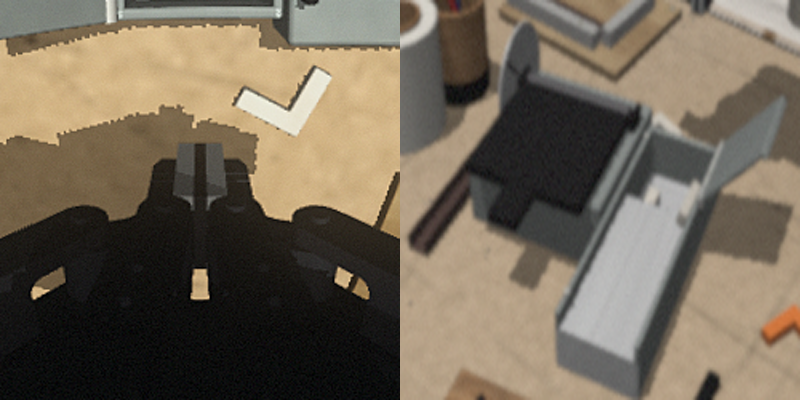

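```bash
python3 - <<'E'
from h import *
p=np.load('p.npy')
w=get_image('wrist');a=get_image('side');b=get_image('scene')
for n,i in zip('wab',(w,a,b)):cv2.imwrite(f'raw_{n}.png',i)
c=proj('side',cw(p,(.06,-.075,.03)))[0];d=proj('scene',cw(p,(.06,-.075,.03)))[0];print(c,d)
cr=lambda im,c,h:im[int(c[1])-h:int(c[1])+h,int(c[0])-h:int(c[0])+h]
o=np.hstack([cv2.resize(cr(a,c,28),(300,300),interpolation=2),cv2.resize(cr(b,d,28),(300,300),interpolation=2)])
o=np.vstack([cv2.resize(w[40:190,200:450],(600,300) if 0 else (500,300),interpolation=2),o[:, :500]]) if 0 else np.vstack([cv2.resize(w[40:180,190:470],(600,300),interpolation=2),o])
cv2.imwrite('pics/k6.png',o)
E
```

```text
[336.27027416 202.10763434] [350.34747769 224.8340849 ]
```

View pics/k6.png

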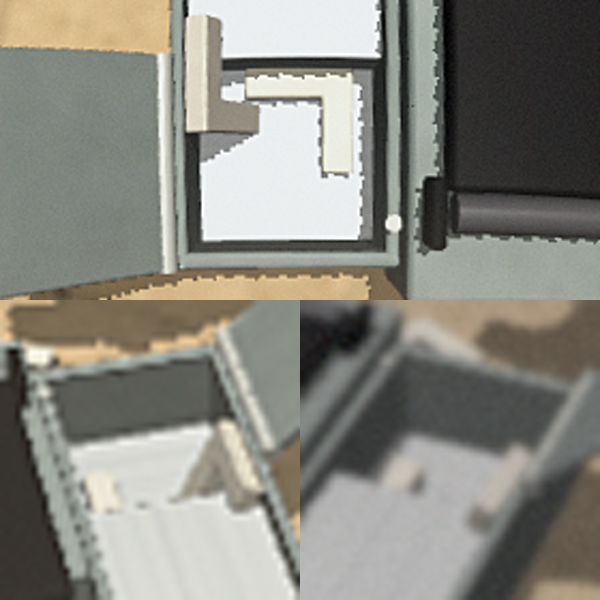

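The composite shows one key flat on the trough floor. The other is leaning on the lane's outer wall, with one leg still on the deck edge (wrist view, cols 187–220, rows 15–130). I'll push that leg on from the front with the fingers shut.

Call:
move_arm:
  motion:
    - [0.3,-0.2,0,0]
    - [0.6,-0.2,0,0]
    - [0.9,-0.2,0,0]
    - [1,-0.2,0,0]

```text
clock: 12.3
ee_pos: [0.56, -0.0285, 0.1353]
tool_rot: [[-0.224, 0.975, -0.0], [0.975, 0.224, 0.002], [0.002, 0.0, -1.0]]
wrist_force: [-0.3, 0.4, 0.6]
grip_width: -0.0002
gripper_force: 0.0
```

Call:
move_arm:
  motion:
    - [0.3,0,0,0]
    - [0.59,0,0,0]
    - [0.59,0,0.3,0]
    - [0.59,0,0.6,0]
    - [0.59,0,0.8,0]
    - [0.59,0,0.92,0]
    - [0.59,0,0.97,0]
    - [0.59,0,0.98,0]
    - [0.59,0,0.98,0]

```text
clock: 13.2
ee_pos: [0.5485, 0.0241, 0.0381]
tool_rot: [[-0.218, 0.976, 0.001], [0.976, 0.218, 0.0], [-0.0, 0.001, -1.0]]
wrist_force: [-0.6, 0.5, -0.0]
grip_width: 0.0
gripper_force: 0.0
```

Call:
move_arm:
  motion:
    - [-0.08,0,0.01,0]
    - [-0.16,-0.01,0.01,0]
    - [-0.24,-0.01,0.01,0]
    - [-0.32,-0.01,0.01,0]
    - [-0.4,-0.01,0.01,0]
    - [-0.48,-0.01,0.01,0]
    - [-0.56,-0.01,0.01,0]
    - [-0.62,-0.01,0.01,0]
    - [-0.62,-0.01,0.01,0]

```text
clock: 14.1
ee_pos: [0.5604, -0.038, 0.0362]
tool_rot: [[-0.217, 0.976, -0.0], [0.976, 0.217, -0.0], [-0.0, -0.0, -1.0]]
wrist_force: [0.2, 0.5, 1.2]
grip_width: 0.0004
gripper_force: 0.0
```

Call:
move_arm:
  motion:
    - [0,0,-0.3,0]
    - [0,0,-0.6,0]
    - [-0.3,0.1,-1,0]
    - [-0.6,0.2,-1,0]
    - [-0.97,0.2,-1,0]
    - [-0.97,0.2,-1,0]
    - [-0.97,0.2,-1,0]

```text
clock: 14.8
ee_pos: [0.6007, -0.1276, 0.1358]
tool_rot: [[-0.216, 0.976, -0.001], [0.976, 0.216, 0.0], [0.0, -0.001, -1.0]]
wrist_force: [-0.0, 1.7, -0.6]
grip_width: -0.0003
gripper_force: 0.0
```

```bash
cat > look.py <<'E'
from h import *
p=np.load('p.npy');s=get_state();pos,R=s['ee_pos'],s['tool_rot']
w=get_image('wrist');cv2.imwrite('raw_w2.png',w);b=get_image('scene');a=get_image('side')
m=camera_model('wrist');M=np.array(m['mount'])
def wproj(P):
    t=(np.atleast_2d(P)-pos)@R;q=(t-M[:3,3])@M[:3,:3];q=q*[1,-1,-1]
    th=np.arctan2(np.hypot(q[:,0],q[:,1]),q[:,2]);ph=np.arctan2(q[:,1],q[:,0])
    return np.c_[m['cx']+m['fx']*th*np.cos(ph),m['cy']+m['fy']*th*np.sin(ph)]
# cream map of the trough on its floor plane, 4 mm grid
def grid(f,im,z):
    g=[]
    for x in np.arange(-.02,.104,.004):
        uv=f(cw(p,[(x,y,z) for y in np.arange(-.112,-.036,.004)])).round().astype(int)
        px=im[np.clip(uv[:,1],0,399),np.clip(uv[:,0],0,639)].astype(int)
        g.append(f"{x:6.3f} "+''.join('#' if q[2]-q[0]>10 else('.' if q.sum()<450 else 'o') for q in px))
    return g
for l in zip(grid(wproj,w,.015),grid(lambda P:proj('side',P),a,.015)):print('  |  '.join(l))
print(pos)
E
python3 look.py
```

```text
-0.020 .ooooooooooooooooooo  |  -0.020 oooooooooooooooooo..
-0.016 .oooooooooooooooooo.  |  -0.016 oooooooooooooooooo..
-0.012 .oooooooooooooooooo.  |  -0.012 oooooooooooooooooo..
-0.008 .oooooooooooooooooo.  |  -0.008 ooooooooooooooooo...
-0.004 .oooooooooooooooooo.  |  -0.004 oooooooooooooooooo..
 0.000 .oooooooooooooooooo.  |   0.000 oooooooooooooooooo..
 0.004 .ooooooooooooooooooo  |   0.004 oooooooooooooooooo..
 0.008 .oooooooooooooooooo.  |   0.008 oooooooooooooooooo..
 0.012 .oooooooooooooooooo.  |   0.012 oooooooooooooooooo..
 0.016 .ooooooooooooooooooo  |   0.016 oooooooooooooooooo.o
 0.020 .oooooooooooooooooo.  |   0.020 oooooooooooooooooo.o
 0.024 .oooooooooooooooo...  |   0.024 oooooooooooooooooo.o
 0.028 ....................  |   0.028 oooooooooooooooooo.o
 0.032 ......######o####...  |   0.032 ooooooooooooooooo..o
 0.036 ..oooo###########o..  |   0.036 oooooooooooooooooo.o
 0.040 ..oooo#########o#...  |   0.040 oooooooooooooooooo.o
 0.044 ..oooooooooooooo#o..  |   0.044 oooooooooooooo#ooooo
 0.048 ..###ooooooooooo#o..  |   0.048 .####ooooooooo###o.o
 0.052 ..###ooooooooooooo..  |   0.052 .####oooooooo####o.o
 0.056 ..###ooooooooooooo..  |   0.056 .####ooooooooo###o.o
 0.060 ..###oooooooooo##o..  |   0.060 .####ooooooooo###..o
 0.064 ..###ooooooooooo#o..  |   0.064 .####oooooooo####o.o
 0.068 ..###oooooooooo#oo..  |   0.068 .####ooo#oo##o###o.o
 0.072 ..###ooooooooo.ooo..  |   0.072 ..##########.ooooo.o
 0.076 ..###ooooo##oooooo..  |   0.076 .############ooooo.o
 0.080 ..##########oooooo..  |   0.080 ..###########ooooooo
 0.084 ..##########oooooo..  |   0.084 .###########oooooooo
 0.088 ..##########oooooo..  |   0.088 .###########oo..ooo.
 0.092 ..oooooooooooooooo..  |   0.092 ..................oo
 0.096 ..oooooooooooooooo..  |   0.096 ..................oo
 0.100 ....................  |   0.100 ..................oo
[ 0.60073444 -0.12761553  0.13584793]
```

Both keys now lie flat on the trough floor, and the two views agree. Next is the lid.

Call:
move_arm:
  motion:
    - [0.2,-0.4,0,0]
    - [0.5,-0.8,0,0]
    - [0.7,-1,0,0]
    - [0.7,-1,0,0]

```text
clock: 15.35
ee_pos: [0.4852, -0.0769, 0.1363]
tool_rot: [[-0.223, 0.975, -0.002], [0.975, 0.223, 0.001], [0.002, -0.001, -1.0]]
wrist_force: [-1.1, -0.3, 0.2]
grip_width: 0.0
gripper_force: 0.0
```

Call:
move_arm:
  motion:
    - [0,-0.3,0,0]
    - [0,-0.42,0,0]
    - [0,-0.42,0.2,0]
    - [0,-0.42,0.4,0]
    - [0,-0.42,0.5,0]
    - [0,-0.42,0.5,0]

```text
clock: 15.95
ee_pos: [0.4465, -0.0892, 0.0851]
tool_rot: [[-0.219, 0.976, -0.003], [0.976, 0.219, 0.0], [0.001, -0.002, -1.0]]
wrist_force: [0.4, -0.5, -0.1]
grip_width: 0.0003
gripper_force: 0.0
```

```bash
cat > st.py <<'E'
from h import *
p=np.load('p.npy');s=get_state();print(s['clock'],s['wrist_force'].round(1),cw([0,0,-p[2]],s['ee_pos']-np.r_[p[:2],0]).round(4),s['grip_width'])
E
python3 st.py
```

```text
15.95 [ 0.4 -0.5 -0.1] [[ 0.0678 -0.2156  0.0851]] 0.00027666328636056467
```

Call:
move_arm:
  motion:
    - [0,0.1,0,0]
    - [0,0.2,0,0]
    - [0,0.3,0,0]
    - [0,0.4,0,0]
    - [0,0.5,0,0]
    - [0,0.6,0,0]
    - [0,0.7,0,0]
    - [0,0.8,0,0]
    - [0,0.9,0,0]
    - [0,1,0,0]

```text
clock: 16.95
ee_pos: [0.5474, -0.0672, 0.0881]
tool_rot: [[-0.219, 0.976, 0.004], [0.976, 0.219, 0.0], [-0.001, 0.004, -1.0]]
wrist_force: [-1.9, -0.9, 1.6]
grip_width: -0.0001
gripper_force: 1.1
```

Call:
move_arm:
  motion:
    - [0,0.1,0,0]
    - [0,0.2,0,0]
    - [0,0.3,0,0]
    - [0,0.36,0,0]
    - [0,0.36,0.08,0]
    - [0,0.36,0.16,0]
    - [0,0.36,0.24,0]
    - [0,0.36,0.29,0]
    - [0,0.36,0.32,0]
    - [0,0.36,0.34,0]
    - [0,0.36,0.345,0]
    - [0,0.36,0.345,0]

```text
clock: 18.15
ee_pos: [0.5797, -0.0598, 0.0521]
tool_rot: [[-0.218, 0.976, -0.0], [0.976, 0.218, 0.0], [0.0, -0.0, -1.0]]
wrist_force: [-1.1, 1.0, 4.4]
grip_width: 0.0003
gripper_force: 2.3
```

```bash
python3 st.py
```

```text
18.15 [-1.1  1.   4.4] [[ 0.0682 -0.0792  0.0521]] 0.00030779898372219406
```

Call:
move_arm:
  motion:
    - [0,0,0.02,0]
    - [0,0.1,0.03,0]
    - [0,0.15,0.03,0]
    - [0,0.15,0.03,0]

```text
clock: 18.55
ee_pos: [0.593, -0.0586, 0.0516]
tool_rot: [[-0.216, 0.976, -0.003], [0.976, 0.216, -0.002], [-0.001, -0.003, -1.0]]
wrist_force: [-19.3, -2.8, 33.2]
grip_width: 0.0001
gripper_force: 16.2
```

Call:
move_arm:
  motion:
    - [0,0,-0.3,0]
    - [0,0,-0.7,0]
    - [0,0,-1,0]
    - [0,0,-1,0]

```text
clock: 18.95
ee_pos: [0.5971, -0.057, 0.1539]
tool_rot: [[-0.218, 0.976, 0.008], [0.976, 0.218, -0.0], [-0.002, 0.008, -1.0]]
wrist_force: [0.5, -0.5, 0.5]
grip_width: 0.0002
gripper_force: 0.0
```

```bash
python3 st.py; python3 - <<'E'
from h import *
p=np.load('p.npy');b=get_image('side');c=get_image('scene');cv2.imwrite('raw_lid.png',b)
# brightness profile across y at x=.068, z=.05: edge of lid expected y=-.035
for n,i in(('side',b),('scene',c)):
  uv=proj(n,cw(p,[(-.0+x,-.06,.052) for x in np.arange(-.04,.14,.008)])).round().astype(int);print(n,i[uv[:,1],uv[:,0]].sum(1).tolist())
E
```

```text
18.95 [ 0.5 -0.5  0.5] [[ 0.0692 -0.0616  0.1539]] 0.00020613781161622056
side [658, 657, 653, 654, 649, 644, 506, 372, 287, 507, 499, 492, 484, 491, 494, 492, 513, 262, 280, 301, 562, 536, 521]
scene [547, 552, 548, 539, 542, 543, 240, 237, 255, 413, 418, 412, 413, 413, 413, 415, 386, 269, 383, 454, 462, 456, 449]
```

The lid hit a hard stop at level (33 N at z 0.0516), so it is shut. Next is the display tab.

Call:
move_arm:
  motion:
    - [0.3,0.2,0,0]
    - [0.65,0.5,0,0]
    - [0.9,0.8,0,0]
    - [0.9,0.95,0,0]
    - [0.9,1,0,0]
    - [0.9,1,0,0]
  grip: 0.7

```text
clock: 19.65
ee_pos: [0.6719, 0.0522, 0.1468]
tool_rot: [[-0.217, 0.976, -0.003], [0.976, 0.217, -0.001], [-0.0, -0.003, -1.0]]
wrist_force: [0.2, 0.4, 0.6]
grip_width: 0.0596
gripper_force: 0.0
```

Call:
move_arm:
  motion:
    - [0.3,0.02,0,0]
    - [0.43,0.02,0,0]
    - [0.43,0.02,0,0]
    - [0.43,0.02,0.1,0]
    - [0.43,0.02,0.1,0]

```text
clock: 20.15
ee_pos: [0.6643, 0.0932, 0.1369]
tool_rot: [[-0.216, 0.976, -0.002], [0.976, 0.216, -0.002], [-0.001, -0.003, -1.0]]
wrist_force: [0.6, -0.1, -0.4]
grip_width: 0.0599
gripper_force: 0.0
```

```bash
python3 st.py; python3 - <<'E'
from h import *
p=np.load('p.npy');im=get_image('wrist');s=get_state();pos,R=s['ee_pos'],s['tool_rot']
m=camera_model('wrist');M=np.array(m['mount'])
def wproj(P):
    t=(np.atleast_2d(P)-pos)@R;q=(t-M[:3,3])@M[:3,:3]*[1,-1,-1]
    th=np.arctan2(np.hypot(q[:,0],q[:,1]),q[:,2]);ph=np.arctan2(q[:,1],q[:,0])
    return np.c_[m['cx']+m['fx']*th*np.cos(ph),m['cy']+m['fy']*th*np.sin(ph)]
for x in np.arange(-.1,-.04,.005):
    uv=wproj(cw(p,[(x,y,.067) for y in np.arange(.0,.08,.002)])).round().astype(int)
    print(f"{x:.3f}",''.join('#' if im[v,u].astype(int).sum()<180 else '.' for u,v in uv))
E
```

```text
20.15 [ 0.6 -0.1 -0.4] [[-0.0627  0.0367  0.1369]] 0.05987460400849025
-0.100 ........................................
-0.095 ........................................
-0.090 ........................................
-0.085 ........................................
-0.080 ..............########.######...........
-0.075 ..............###############...........
-0.070 ..............###############...........
-0.065 ..............###############...........
-0.060 ..............###############...........
-0.055 ..............###############...........
-0.050 ..............###############.......#...
-0.045 ########################################
```

Call:
move_arm:
  motion:
    - [0,0.05,0.3,0]
    - [0,0.05,0.6,0]
    - [0,0.05,0.85,0]
    - [0,0.05,0.93,0]
    - [0,0.05,0.93,0]

```text
clock: 20.7
ee_pos: [0.6691, 0.0955, 0.0445]
tool_rot: [[-0.217, 0.976, -0.003], [0.976, 0.217, -0.001], [-0.0, -0.003, -1.0]]
wrist_force: [-0.4, -0.2, -0.3]
grip_width: 0.0598
gripper_force: 0.0
```

Call:
move_arm:
  motion:
    - [0,0,0,0]
    - [0,0,0,0]
    - [0,0,0,0]
    - [0,0,0,0]
    - [0,0,0,0]
    - [0,0,0,0]
    - [0,0,0,0]
    - [0,0,0,0]
  grip: 0
  grip_force: 50

```text
clock: 21.5
ee_pos: [0.6677, 0.0957, 0.0478]
tool_rot: [[-0.218, 0.976, -0.004], [0.976, 0.218, -0.001], [-0.0, -0.004, -1.0]]
wrist_force: [-15.5, -3.9, 12.6]
grip_width: 0.0288
gripper_force: 49.5
```

```bash
python3 st.py
```

```text
21.5 [-15.5  -3.9  12.6] [[-0.0644  0.0405  0.0478]] 0.02883090018658181
```

Call:
move_arm:
  motion:
    - [0,-0.01,-0.07,0]
    - [-0.01,-0.01,-0.15,0]
    - [-0.02,-0.01,-0.22,0]
    - [-0.03,-0.01,-0.3,0]
    - [-0.05,-0.01,-0.37,0]
    - [-0.07,-0.01,-0.44,0]
    - [-0.09,-0.01,-0.51,0]
    - [-0.12,-0.01,-0.58,0]
    - [-0.15,-0.01,-0.65,0]
    - [-0.18,-0.01,-0.72,0]
    - [-0.18,-0.01,-0.72,0]

```text
clock: 22.6
ee_pos: [0.6721, 0.0763, 0.1184]
tool_rot: [[-0.217, 0.976, -0.002], [0.976, 0.217, -0.002], [-0.002, -0.002, -1.0]]
wrist_force: [-7.0, -6.5, -3.1]
grip_width: 0.0286
gripper_force: 51.0
```

```bash
python3 st.py
```

```text
22.6 [-7.  -6.5 -3.1] [[-0.0445  0.0407  0.1184]] 0.02859709692216548
```

Next, on to about 0.80 rad (a further 0.026 along x and 0.0355 in z).

Call:
move_arm:
  motion:
    - [-0.04,0,-0.07,0]
    - [-0.08,0,-0.13,0]
    - [-0.13,0,-0.19,0]
    - [-0.17,0,-0.25,0]
    - [-0.22,0,-0.3,0]
    - [-0.26,0,-0.35,0]
    - [-0.26,0,-0.35,0]
    - [-0.26,0,-0.35,0]

```text
clock: 23.4
ee_pos: [0.6781, 0.0507, 0.1529]
tool_rot: [[-0.216, 0.976, -0.002], [0.976, 0.216, -0.003], [-0.002, -0.002, -1.0]]
wrist_force: [-5.5, -7.2, -6.9]
grip_width: 0.0285
gripper_force: 51.2
```

```bash
python3 st.py && python3 - <<'E'
from h import *
p=np.load('p.npy');cv2.imwrite('raw_d.png',get_image('side'))
E
```

```text
23.4 [-5.5 -7.2 -6.9] [[-0.0182  0.0409  0.1529]] 0.02853419976273506
```

Call:
move_arm:
  motion:
    - [0,0,0,0]
    - [0,0,0,0]
    - [0,0,0,0]
    - [0,0,0,0]
    - [0,0,0,0]
    - [0,0,0,0]
    - [0,0,0,0]
  grip: 0.7

```text
clock: 24.15
ee_pos: [0.6786, 0.0535, 0.1528]
tool_rot: [[-0.218, 0.976, -0.0], [0.976, 0.218, 0.0], [0.0, 0.0, -1.0]]
wrist_force: [0.0, 0.5, -0.4]
grip_width: 0.0601
gripper_force: 0.0
```

Call:
move_arm:
  motion:
    - [0.05,0,-0.2,0]
    - [0.1,0,-0.5,0]
    - [0.1,0,-0.8,0]
    - [0.1,0,-1,0]
    - [0.1,0,-1,0]
    - [0.1,0,-1,0]

```text
clock: 24.75
ee_pos: [0.6765, 0.0632, 0.2527]
tool_rot: [[-0.218, 0.976, 0.0], [0.976, 0.218, 0.0], [0.0, 0.0, -1.0]]
wrist_force: [0.2, -0.7, -1.0]
grip_width: 0.0595
gripper_force: 0.0
```

```bash
python3 st.py && python3 - <<'E'
from h import *
from scipy.optimize import minimize_scalar
p=np.load('p.npy')
def line(a,t,y,n=-.006):  # point at distance t from hinge, offset n from mid-plane
    return (.085-t*np.cos(a)+n*-np.sin(a)*-1*-1 if 0 else .085-t*np.cos(a)+n*np.sin(a),y,.063+t*np.sin(a)+n*np.cos(a))
for n in('side','scene'):
    im=get_image(n);cv2.imwrite(f'raw_e_{n}.png',im);g=im.astype(int).sum(2)
    res=[]
    for a in np.arange(.55,1.02,.02):
        P=lambda t0,t1,y0,y1,o:[line(a,t,y,o) for t in np.arange(t0,t1,.003) for y in np.arange(y0,y1,.003)]
        def dk(L):uv=proj(n,cw(p,L)).round().astype(int);return (g[uv[:,1],uv[:,0]]<190).mean()
        ins=dk(P(.13,.163,.03,.054,-.006));out=dk(P(.169,.18,.03,.054,-.006));res.append((round(a,2),round(ins-out,2)))
    print(n,res)
E
```

```text
24.75 [ 0.2 -0.7 -1. ] [[-0.0307  0.042   0.2527]] 0.05946245251123674
side [(np.float64(0.55), np.float64(-0.07)), (np.float64(0.57), np.float64(-0.29)), (np.float64(0.59), np.float64(0.41)), (np.float64(0.61), np.float64(0.14)), (np.float64(0.63), np.float64(-0.3)), (np.float64(0.65), np.float64(-0.06)), (np.float64(0.67), np.float64(0.0)), (np.float64(0.69), np.float64(0.0)), (np.float64(0.71), np.float64(0.09)), (np.float64(0.73), np.float64(0.16)), (np.float64(0.75), np.float64(-0.48)), (np.float64(0.77), np.float64(0.0)), (np.float64(0.79), np.float64(0.0)), (np.float64(0.81), np.float64(0.06)), (np.float64(0.83), np.float64(0.82)), (np.float64(0.85), np.float64(0.23)), (np.float64(0.87), np.float64(0.0)), (np.float64(0.89), np.float64(0.0)), (np.float64(0.91), np.float64(0.0)), (np.float64(0.93), np.float64(0.0)), (np.float64(0.95), np.float64(0.0)), (np.float64(0.97), np.float64(0.0)), (np.float64(0.99), np.float64(0.0)), (np.float64(1.01), np.float64(0.0))]
scene [(np.float64(0.55), np.float64(0.0)), (np.float64(0.57), np.float64(0.12)), (np.float64(0.59), np.float64(0.4)), (np.float64(0.61), np.float64(0.62)), (np.float64(0.63), np.float64(0.59)), (np.float64(0.65), np.float64(0.45)), (np.float64(0.67), np.float64(0.3)), (np.float64(0.69), np.float64(0.0)), (np.float64(0.71), np.float64(0.0)), (np.float64(0.73), np.float64(0.0)), (np.float64(0.75), np.float64(0.0)), (np.float64(0.77), np.float64(0.0)), (np.float64(0.79), np.float64(0.12)), (np.float64(0.81), np.float64(0.38)), (np.float64(0.83), np.float64(0.98)), (np.float64(0.85), np.float64(0.61)), (np.float64(0.87), np.float64(0.3)), (np.float64(0.89), np.float64(0.09)), (np.float64(0.91), np.float64(0.0)), (np.float64(0.93), np.float64(0.0)), (np.float64(0.95), np.float64(0.0)), (np.float64(0.97), np.float64(0.0)), (np.float64(0.99), np.float64(0.0)), (np.float64(1.01), np.float64(0.0))]
```

Both fixed views independently put the display at about 0.83 rad, inside the 0.645–0.925 window, and the arm's travel gives about 0.79–0.83. The gripper is clear, so I'm handing in.

```bash
python3 -c "
from workcell import *
print(hand_in())"
```

```text
the job is handed in; nothing more can be done
None
```

I handed in the job at about 25 s of the 72 s: the block is flat on the table, both lane keys are in the trough, the lid is shut and the display stands at about 0.83 rad (48°); no verdict came back.

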